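# Pour the grinding balls into the dish on the balance

### The job

Pick up the white cup, pour all six steel grinding balls from it into the steel dish that stands on the balance, and set the empty cup back down upright on the bare bench. Leave the dish standing where it is on the balance pan.

Things in the scene. Friction and masses are not known exactly. Their poses are not given: they have to be found in the camera images.
- cup: The white plastic cup with the six steel balls, on the bench between the balance and the white tray (not the taller clear glass beaker). Round, 75 mm tall, straight-sided, outside diameter 62 mm, wall 3 mm, bottom 4 mm, rigid (a firm grip of 15 to 40 N keeps it from turning between the fingers), no handle; 80 g empty, 150 g full. Origin: centre of its underside; z points to its mouth.
- dish: The round steel dish on the balance's pan (the identical one in the white tray is not it). 50 mm tall, outside diameter 112 mm at the foot, 140 mm at the rim, wall 3 mm, bottom 4 mm; loose, about 300 g. Origin: centre of its underside; z up. The pan's top is 70 mm above the bench; the balance's housing, 280 by 180 mm, long side roughly along x, is lower.
- ball0: One of the six loose steel balls in the cup, all alike, 14 mm diameter, 11.5 g. Origin: its centre.
- ball1: Another of the six steel balls, like ball0.
- ball2: Another of the six steel balls, like ball0.
- ball3: Another of the six steel balls, like ball0.
- ball4: Another of the six steel balls, like ball0.
- ball5: Another of the six steel balls, like ball0.

How it is judged:
On the way:
1. the cup is tipped over above the dish (leaning more than 60 degrees, its underside more than 80 mm above the bench and within 160 mm of the dish's centre, seen from above) (angle between cup's own z axis and vertical above 1.05 rad and height (world z) of cup above 0.08 m and horizontal distance between cup and dish below 0.16 m), for 0.2 s.
At the end, for the whole second after the job is handed in: All six balls lie inside the dish, below its rim; the dish stands level (within 5.7 degrees) within 20 mm of where it was on the balance; the cup stands on the bench at rest, upright within 10 degrees, its underside less than 10 mm above the bench (horizontal distance between each of ball0, ball1, ball2, ball3, ball4, ball5 and dish below 0.066 m and z of ball0 in the frame of dish between 0 and 0.05 m and z of ball1 in the frame of dish between 0 and 0.05 m and z of ball2 in the frame of dish between 0 and 0.05 m and z of ball3 in the frame of dish between 0 and 0.05 m and z of ball4 in the frame of dish between 0 and 0.05 m and z of ball5 in the frame of dish between 0 and 0.05 m and distance of dish from where it was at the start of the episode below 0.02 m and angle between dish's own z axis and vertical below 0.1 rad and height (world z) of cup below 0.01 m and angle between cup's own z axis and vertical below 0.17 rad and linear speed of cup below 0.02 m/s); the robot touches nothing.
It also fails if it takes over 54 s, if anything falls off the work surface, if the arm or the gripper's body presses on something with over 40 N, if the wrist force passes 120 N, or if a joint passes its speed limit or range.

### The arm

A 7-joint arm with a two-finger parallel gripper is mounted at the origin on the work surface. World frame = base frame: x ahead of the robot, y to its left, z up, the work surface at z = 0. Lengths are in m, angles in rad, forces in N, time in s.
With the tool pointing down it reaches from about 0.425 to 0.925 m from the base axis. Payload 6.8 kg.
Tool frame: the origin (TCP) lies at the very end of the fingers, on their centre line; the grasp point (between the pads) lies 19 mm behind it; z points along the fingers, y is the line along which they close (so a half turn about z gives the same grasp; the last joint's range is limited). The gripper opens to 85 mm and grips with 20 to 120 N. Pads are 22 mm wide; open, the fingers measure 114 mm over their backs; the gripper's body (76 mm by 85 mm) begins 54 mm behind the grasp point. The pads swing forward as they close: fully open they stand 13 mm farther back than shut.
Start: joints at [1.175, 0.477, 0.022, 1.555, -0.011, 1.109, -0.083], TCP at [0.192, -0.647, 0.231] pointing down, gripper open.
Joint ranges: [-2.96, 2.96], [-0.34, 2.1], [-1.41, 1.46], [0.24, 2.44], [-1.37, 4.51], [0.17, 1.92], [-2.96, 2.96]. Speed limits (rad/s): [2.39, 2.39, 3.14, 3.14, 3.14, 3.14, 3.14].

### API

Orientations are given as a rotation vector (axis times angle).
In Python, from bench import get_obs, grab_frame, hand_in gives the robot as it stands.
- The arm moves only by the tool drive_tool, never from a script. Its argument "rows" is a list of rows, each an object with "offset": the shift along the tool's x, y, z as a fraction of full scale, a list of three; "rotation": the turn, a rotation vector about the tool's x, y, z as a fraction of full scale, a list of three; "claw": the opening, from 0 (shut) to 1 (fully open). In form: [{"offset": [tx, ty, tz], "rotation": [wx, wy, wz], "claw": claw}, ...]. A call has 1 to 20 rows; each row is the pose to reach, as a shift and turn from the pose commanded when the call began, along the tool's axes at that moment; what a row does not reach only later rows make up. Full scale, the value 1, is 0.15 m for a shift and 2 rad for a turn. A row lasts 1/12 s, in which the tool goes at most 41.7 mm and 7.16 degrees, less where a joint would pass 70% of its speed; a pose out of reach is approached as far as the arm can. A call with a number of a shift or a turn outside -1 to 1 is refused whole. A call with a gripper value outside its range is refused whole. The fingers move at their own pace and stop on an object; "force" is the grip in N (left out, the last holds). Time passes only in rows, so rows that repeat a pose let the fingers close. It gives the time, the measured TCP pose, the force, the opening and the grip force at its end, in the units of the state.
- get_obs(): the state, without advancing time (a new reading comes with each control period).
- grab_frame(name): name is "scene" or "top" or "wrist"; returns a dict with "frame" (480x640x3 uint8, red, green, blue), "z_map" (480x640 float32, m along the optical axis (not along the pixel's ray), 0 where there is no reading), "vfov" (degrees; the focal length in pixels is half the picture's height over the tangent of half this angle, whatever the lens; pixels are square), "cx", "cy" (the principal point, pixels), "R" (3x3) and "t" (3): a world point X has camera coordinates R X + t. Camera axes: x right, y down, z forward; pixel columns grow to the right and rows downward; lengths in m; the calibration is good to about 2 mm. The wrist camera is an equidistant fisheye: a pixel r from the principal point sees the ray r / f radians off the axis. A picture is of the moment at which its call begins.
- hand_in(): hands the job in; it is judged then, once.
The state is a dict: "clock": time; "joints": joint angles; "qvel": joint speeds; "tau": joint torques, N m; "tcp_pos": TCP position; "orientation": TCP orientation; "contact_force": force on the tool from outside, world axes, zero at the start; "moment": the same for the moment, N m; "grip_width": finger opening in m; "gripper_force": force on a finger pad.
Only numpy, scipy, OpenCV 4.12 (cv2) and the standard library are available. Lean on these libraries where they do the work, as an engineer would, in place of code of your own. Each camera call takes 0.05 s, during which the arm holds its last target. There are 200 camera calls.

## Working session

There is one attempt and no reset: what is moved stays moved. The work goes in short steps, Python scripts to look and compute and a tool call to move; the robot and the scene stay as the last step left them, time stands still between calls to the robot, and variables do not carry over. Pictures are saved under pics/ and viewed, at most 10 in all, crops included, and the job is handed in when it is done.

Besides the shell and the picture viewer there is one more tool, called after "Request:" as name([rows], argument=value, ...), one row to a line, values as JSON. drive_tool: Moves the arm, as the interface text tells. Its arguments: {"type":"object","properties":{"rows":{"type":"array","items":{"type":"object","properties":{"offset":{"type":"array","items":{"type":"number"}},"rotation":{"type":"array","items":{"type":"number"}},"claw":{"type":"number"}}}},"force":{"type":"number"}},"required":["rows"]}

```bash
mkdir -p pics; ls; python3 - <<'E'
from bench import *
import cv2,numpy as np
o=get_obs();print({k:np.round(v,3) for k,v in o.items()})
for n in("scene","top"):
    d=grab_frame(n);np.savez(n,**d);cv2.imwrite(f"pics/{n}0.png",d["frame"][:,:,::-1])
    print(n,d["vfov"],d["cx"],d["cy"],d["R"],d["t"])
E
```

```text
pics
{'clock': np.float64(0.0), 'joints': array([ 1.175,  0.478,  0.022,  1.556, -0.012,  1.109, -0.083]), 'qvel': array([-0.   , -0.001,  0.   , -0.001, -0.001, -0.   , -0.002]), 'tau': array([-1.0000e-03, -5.9645e+01,  1.6080e+00, -2.8120e+01,  1.3000e-02,
        9.0000e-03, -0.0000e+00]), 'tcp_pos': array([ 0.191, -0.647,  0.23 ]), 'orientation': array([-3.107e+00, -4.500e-01,  1.000e-03]), 'contact_force': array([-0.347,  1.068,  0.387]), 'moment': array([-0.057, -0.   , -0.034]), 'gripper_force': np.float64(0.0), 'grip_width': np.float64(0.085)}
scene 52.136901148320995 322.53185667361055 236.57729593667656 [[ 0.26399032  0.96451284  0.00490887]
 [ 0.58319465 -0.15556445 -0.79729775]
 [-0.76824027  0.21334171 -0.60356624]] [-0.1319846  -0.26784246  1.44041121]
top 52.49954571559447 322.81126500136213 238.58328576303853 [[-2.85574472e-03 -9.99846253e-01  1.73007070e-02]
 [-9.84280209e-01 -2.44727013e-04 -1.76613730e-01]
 [ 1.76590811e-01 -1.75331072e-02 -9.84128181e-01]] [-0.00229677  0.53736966  0.69614871]
```

View pics/scene0.png

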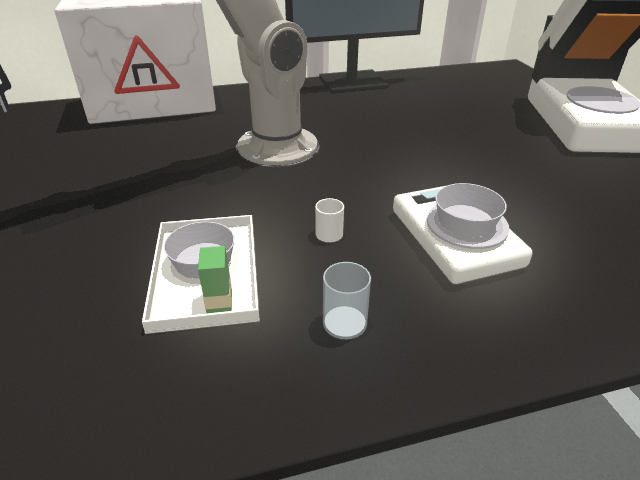

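View pics/top0.png

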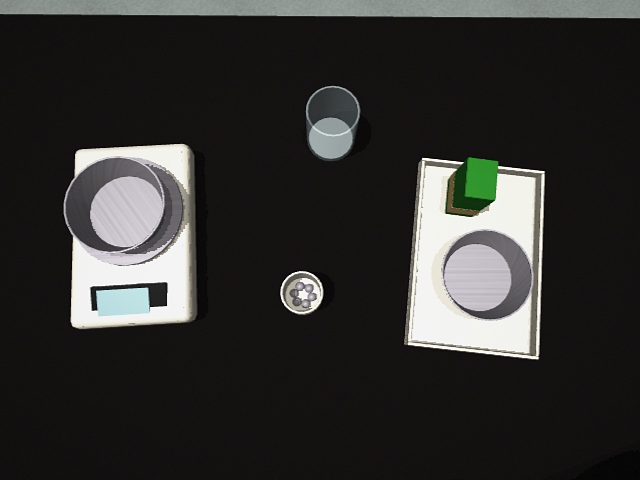

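The scene view shows the cup at about (330,220), the dish on the balance at (470,212) and the beaker at (346,300). In the top view the cup rim is centred at (302,293), the dish rim at (115,205) and the tray dish at (487,275).

```bash
cat >h.py <<'E'
import numpy as np
from scipy.optimize import least_squares
def cloud(d):
    z=d["z_map"];H,W=z.shape;f=H/2/np.tan(np.radians(float(d["vfov"]))/2)
    v,u=np.mgrid[:H,:W];P=np.stack([(u-d["cx"])/f*z,(v-d["cy"])/f*z,z],-1)
    X=(P-d["t"])@d["R"];X[z==0]=np.nan;return X
def ring(X,c,rad,z0,z1):
    p=X.reshape(-1,3);p=p[~np.isnan(p[:,0])];p=p[(np.hypot(*(p[:,:2]-c).T)<rad)&(p[:,2]>z0)&(p[:,2]<z1)]
    r=least_squares(lambda q:np.hypot(p[:,0]-q[0],p[:,1]-q[1])-q[2],[*c,rad*.7],loss="soft_l1",f_scale=.002)
    return np.round(r.x,4),len(p),np.round([p[:,2].max(),np.abs(r.fun).mean()],4)
def ray(d,u,v,z):
    f=480/2/np.tan(np.radians(float(d["vfov"]))/2)
    w=d["R"].T@np.array([(u-d["cx"])/f,(v-d["cy"])/f,1]);o=-d["R"].T@d["t"];return o+w*(z-o[2])/w[2]
E
python3 - <<'E'
from h import *
import cv2
D={n:np.load(n+".npz") for n in("top","scene")}
d=D["top"]
c=ray(d,302,293,.075)[:2];e=ray(d,115,205,.12)[:2]
print("cup,dish rays",c,e,"beaker",ray(d,330,140,0))
for n in D:
    X=cloud(D[n])
    print(n,"cup",ring(X,c,.045,.066,.085),"dish",ring(X,e,.09,.112,.13), "table z",np.nanmedian(X[380:440,300:400,2]))
# contour of cup rim in top
hsv=cv2.cvtColor(d["frame"],cv2.COLOR_RGB2GRAY)
m=np.zeros((480,640),np.uint8);m[262:325,270:335]=(hsv[262:325,270:335]>130)*255
k=max(cv2.findContours(m,0,cv2.CHAIN_APPROX_NONE)[0],key=cv2.contourArea);print(cv2.fitEllipse(k))
el=cv2.fitEllipse(k);print(ray(d,*el[0],.075))
E
```

```text
cup,dish rays [0.45276316 0.02772273] [0.57159955 0.28598016] beaker [ 0.71527727 -0.01649484  0.        ]
top cup (array([0.4544, 0.0291, 0.0292]), 298, array([0.0769, 0.0008])) dish (array([0.5741, 0.2883, 0.0673]), 1076, array([0.122, 0.001])) table z -0.001691722530798511
scene cup (array([0.4569, 0.0262, 0.0293]), 253, array([0.0775, 0.0012])) dish (array([0.5766, 0.2858, 0.0673]), 607, array([0.1223, 0.0013])) table z 0.00030848203775096577
((301.34979248046875, 292.09136962890625), (41.923397064208984, 42.12656021118164), 47.548492431640625)
[0.4540702  0.02866621 0.075     ]
```

```bash
cat >>h.py <<'E'
from scipy.spatial.transform import Rotation as Ro
def plan(p,z,y):
    "offset/rotation fractions from the present pose to TCP p, tool z, closing axis y"
    from bench import get_obs
    o=get_obs();R0=Ro.from_rotvec(o["orientation"]);z=np.array(z,float)/np.linalg.norm(z)
    y=np.array(y,float);y-=z*(y@z);y/=np.linalg.norm(y)
    R1=Ro.from_matrix(np.c_[np.cross(y,z),y,z])
    print("now",np.round(o["tcp_pos"],4),"z",np.round(R0.as_matrix()[:,2],3),"y",np.round(R0.as_matrix()[:,1],3),"j",np.round(o["joints"],2),"t",round(float(o["clock"]),2),"grip",round(float(o["grip_width"]),4),"F",np.round(o["contact_force"],1))
    print("offset",np.round(R0.inv().apply(np.array(p)-o["tcp_pos"])/.15,3),"rotation",np.round((R0.inv()*R1).as_rotvec()/2,3))
E
python3 -c "
from h import *
plan([.4555,-.08,.2],[0,.766,-.643],[1,0,0])
plan([.4555,-.3,.25],[0,0,-1],[1,-.2,0])"
```

```text
now [ 0.1914 -0.6467  0.2304] z [-0.001  0.002 -1.   ] y [ 0.284 -0.959 -0.002] j [ 1.17  0.48  0.02  1.56 -0.01  1.11 -0.08] t 0.1 grip 0.0852 F [-0.9  1.3 -0.4]
offset [ 2.761 -3.123  0.208] rotation [ 0.278  0.373 -0.598]
now [ 0.1914 -0.6467  0.2304] z [-0.001  0.002 -1.   ] y [ 0.284 -0.959 -0.002] j [ 1.17  0.48  0.02  1.56 -0.01  1.11 -0.08] t 0.1 grip 0.0852 F [-0.9  1.3 -0.4]
offset [ 2.344 -1.717 -0.128] rotation [-0.001 -0.    -0.543]
```

Request:
drive_tool([
  {"offset": [1, -1, -0.2], "rotation": [0, 0, -0.3], "claw": 1},
  {"offset": [1, -1, -0.2], "rotation": [0, 0, -0.3], "claw": 1},
  {"offset": [1, -1, -0.2], "rotation": [0, 0, -0.3], "claw": 1},
  {"offset": [1, -1, -0.2], "rotation": [0, 0, -0.3], "claw": 1},
  {"offset": [1, -1, -0.2], "rotation": [0, 0, -0.3], "claw": 1},
  {"offset": [1, -1, -0.2], "rotation": [0, 0, -0.3], "claw": 1},
  {"offset": [1, -1, -0.2], "rotation": [0, 0, -0.3], "claw": 1},
  {"offset": [1, -1, -0.2], "rotation": [0, 0, -0.3], "claw": 1},
])

```text
clock: 0.77
tcp_pos: [0.2926, -0.4611, 0.2613]
orientation: [2.837, 1.349, -0.001]
contact_force: [0.0, -0.1, -0.8]
grip_width: 0.0857
gripper_force: 0.0
```

```bash
python3 -c "
from h import *
plan([.4555,-.08,.25],[0,.766,-.643],[1,0,0])"
```

```text
now [ 0.2926 -0.4611  0.2613] z [-0. -0. -1.] y [ 0.775 -0.631  0.   ] j [ 1.04  0.24 -0.17  1.82  0.05  1.08  0.16] t 0.77 grip 0.0857 F [ 0.  -0.1 -0.8]
offset [ 2.656 -0.762  0.074] rotation [ 0.149  0.419 -0.319]
```

Request:
drive_tool([
  {"offset": [1, -0.3, 0], "rotation": [0.05, 0.14, -0.11], "claw": 1},
  {"offset": [1, -0.3, 0], "rotation": [0.05, 0.14, -0.11], "claw": 1},
  {"offset": [1, -0.3, 0], "rotation": [0.05, 0.14, -0.11], "claw": 1},
  {"offset": [1, -0.3, 0], "rotation": [0.05, 0.14, -0.11], "claw": 1},
  {"offset": [1, -0.3, 0], "rotation": [0.05, 0.14, -0.11], "claw": 1},
  {"offset": [1, -0.3, 0], "rotation": [0.05, 0.14, -0.11], "claw": 1},
])

```text
clock: 1.27
tcp_pos: [0.3523, -0.3166, 0.2607]
orientation: [-2.479, -1.534, -0.307]
contact_force: [0.1, -0.3, -0.8]
grip_width: 0.0855
gripper_force: 0.0
```

```bash
python3 -c "
from h import *
plan([.4555,-.08,.25],[0,.766,-.643],[1,0,0])"
```

```text
now [ 0.3523 -0.3166  0.2607] z [ 0.066  0.285 -0.956] y [ 0.897 -0.436 -0.068] j [ 1.03  0.24 -0.3   1.87 -0.2   1.19  0.36] t 1.27 grip 0.0855 F [ 0.1 -0.3 -0.8]
offset [ 1.626 -0.065  0.563] rotation [ 0.097  0.279 -0.21 ]
```

Request:
drive_tool([
  {"offset": [0.8, 0, 0.28], "rotation": [0.05, 0.14, -0.1], "claw": 1},
  {"offset": [0.8, 0, 0.28], "rotation": [0.05, 0.14, -0.1], "claw": 1},
  {"offset": [0.8, 0, 0.28], "rotation": [0.05, 0.14, -0.1], "claw": 1},
  {"offset": [0.8, 0, 0.28], "rotation": [0.05, 0.14, -0.1], "claw": 1},
  {"offset": [0.8, 0, 0.28], "rotation": [0.05, 0.14, -0.1], "claw": 1},
  {"offset": [0.8, 0, 0.28], "rotation": [0.05, 0.14, -0.1], "claw": 1},
])

```text
clock: 1.77
tcp_pos: [0.4071, -0.2041, 0.2547]
orientation: [-2.109, -1.631, -0.568]
contact_force: [-0.2, -0.9, 0.0]
grip_width: 0.0854
gripper_force: 0.0
```

```bash
python3 -c "
from h import *
plan([.4555,-.08,.20],[0,.766,-.643],[1,0,0])"
```

```text
now [ 0.4071 -0.2041  0.2547] z [ 0.067  0.551 -0.832] y [ 0.971 -0.229 -0.074] j [ 1.    0.33 -0.41  1.88 -0.41  1.27  0.53] t 1.77 grip 0.0854 F [-0.2 -0.9  0. ]
offset [0.538 0.151 0.781] rotation [ 0.05   0.139 -0.111]
```

Request:
drive_tool([
  {"offset": [0.54, 0.15, 0.78], "rotation": [0.05, 0.14, -0.11], "claw": 1},
  {"offset": [0.54, 0.15, 0.78], "rotation": [0.05, 0.14, -0.11], "claw": 1},
  {"offset": [0.54, 0.15, 0.78], "rotation": [0.05, 0.14, -0.11], "claw": 1},
  {"offset": [0.54, 0.15, 0.78], "rotation": [0.05, 0.14, -0.11], "claw": 1},
  {"offset": [0.54, 0.15, 0.78], "rotation": [0.05, 0.14, -0.11], "claw": 1},
  {"offset": [0.54, 0.15, 0.78], "rotation": [0.05, 0.14, -0.11], "claw": 1},
])

```text
clock: 2.27
tcp_pos: [0.4555, -0.0784, 0.2005]
orientation: [-1.701, -1.7, -0.793]
contact_force: [-0.3, -0.6, 0.5]
grip_width: 0.0855
gripper_force: 0.0
```

```bash
python3 -c "
from h import *
plan([.4555,-.035,.098],[0,.766,-.643],[1,0,0])
from bench import *
import cv2
d=grab_frame('top')
print('cup',ring(cloud(d),np.array([.4555,.0275]),.045,.066,.085))"
```

```text
now [ 0.4555 -0.0784  0.2005] z [-0.001  0.767 -0.641] y [ 1.     0.    -0.002] j [ 0.93  0.54 -0.54  1.92 -0.56  1.21  0.73] t 2.27 grip 0.0855 F [-0.3 -0.6  0.5]
offset [-0.339  0.001  0.66 ] rotation [-0.001 -0.001 -0.001]
cup (array([0.4544, 0.0291, 0.0292]), 298, array([0.077 , 0.0008]))
```

Request:
drive_tool([
  {"offset": [-0.34, 0, 0.66], "rotation": [0, 0, 0], "claw": 1},
  {"offset": [-0.34, 0, 0.66], "rotation": [0, 0, 0], "claw": 1},
  {"offset": [-0.34, 0, 0.66], "rotation": [0, 0, 0], "claw": 1},
  {"offset": [-0.34, 0, 0.66], "rotation": [0, 0, 0], "claw": 1},
  {"offset": [-0.34, 0, 0.66], "rotation": [0, 0, 0], "claw": 1},
])

```text
clock: 2.73
tcp_pos: [0.4555, -0.0354, 0.0989]
orientation: [-1.701, -1.699, -0.794]
contact_force: [0.7, -0.7, 0.2]
grip_width: 0.0856
gripper_force: 0.0
```

```bash
python3 -c "
from h import *
plan([.4555,.0425,.034],[0,.766,-.643],[1,0,0])
from bench import *
import cv2
d=grab_frame('wrist');cv2.imwrite('pics/w1.png',d['frame'][:,:,::-1])"
```

```text
now [ 0.4555 -0.0354  0.0989] z [-0.001  0.768 -0.641] y [ 1.    -0.    -0.002] j [ 0.87  0.69 -0.55  2.01 -0.57  0.97  0.8 ] t 2.73 grip 0.0856 F [ 0.7 -0.7  0.2]
offset [0.001 0.    0.676] rotation [-0.    -0.001 -0.001]
```

View pics/w1.png

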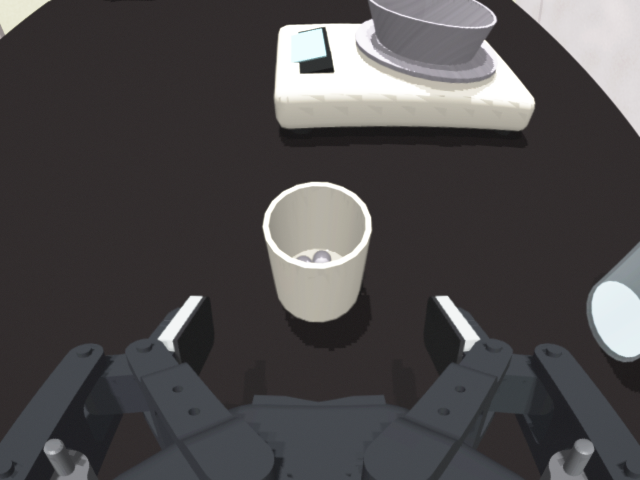

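The wrist view shows the cup centred at column 318, midway between the pads at about columns 195 and 447, so the approach line is good.

Request:
drive_tool([
  {"offset": [0, 0, 0.2], "rotation": [0, 0, 0], "claw": 1},
  {"offset": [0, 0, 0.35], "rotation": [0, 0, 0], "claw": 1},
  {"offset": [0, 0, 0.5], "rotation": [0, 0, 0], "claw": 1},
  {"offset": [0, 0, 0.6], "rotation": [0, 0, 0], "claw": 1},
  {"offset": [0, 0, 0.67], "rotation": [0, 0, 0], "claw": 1},
  {"offset": [0, 0, 0.67], "rotation": [0, 0, 0], "claw": 1},
  {"offset": [0, 0, 0.67], "rotation": [0, 0, 0], "claw": 1},
])

```text
clock: 3.37
tcp_pos: [0.4566, 0.0421, 0.035]
orientation: [-1.7, -1.702, -0.796]
contact_force: [0.1, -0.6, 0.0]
grip_width: 0.0857
gripper_force: 0.0
```

Request:
drive_tool([
  {"offset": [0, 0, 0], "rotation": [0, 0, 0], "claw": 0.6},
  {"offset": [0, 0, 0], "rotation": [0, 0, 0], "claw": 0.6},
  {"offset": [0, 0, 0], "rotation": [0, 0, 0], "claw": 0.4},
  {"offset": [0, 0, 0], "rotation": [0, 0, 0], "claw": 0.3},
  {"offset": [0, 0, 0], "rotation": [0, 0, 0], "claw": 0.3},
  {"offset": [0, 0, 0], "rotation": [0, 0, 0], "claw": 0.3},
  {"offset": [0, 0, 0], "rotation": [0, 0, 0], "claw": 0.3},
  {"offset": [0, 0, 0], "rotation": [0, 0, 0], "claw": 0.3},
], force=30)

```text
clock: 4.03
tcp_pos: [0.4563, 0.0423, 0.035]
orientation: [-1.7, -1.701, -0.796]
contact_force: [0.2, -4.2, 5.5]
grip_width: 0.0602
gripper_force: 31.7
```

```bash
cat >>h.py <<'E'
def frame(a,rho):
    a=np.radians(a);z=np.array([0,np.sin(a),-np.cos(a)]);y=np.array([1.,0,0])
    return Ro.from_matrix(np.c_[np.cross(y,z),y,z])*Ro.from_rotvec([0,0,np.radians(rho)])
E
python3 -c "
from h import *
C=frame(50,0).inv().apply([0,0,1])
for a,r in((50,0),(65,0),(70,45),(80,80),(80,100),(80,120),(80,150)):
    c=frame(a,r).apply(C); lean=np.degrees(np.arccos(c[2])); m=.028*c; low=m+.0295*(-np.array([0,0,1])+c*c[2])/np.sin(max(.01,np.radians(lean)))
    print(a,r,'lean',round(lean),'c',c.round(2),'mouth-G',m.round(3),'lip-G',low.round(3),'bottom-G',(-.047*c).round(3))
plan([.4555,.045,.2],[0,.766,-.643],[1,0,0])
"
```

```text
50 0 lean 0 c [ 0. -0.  1.] mouth-G [ 0.    -0.     0.028] lip-G [ 0.    -0.     0.028] bottom-G [-0.     0.    -0.047]
65 0 lean 15 c [ 0.   -0.26  0.97] mouth-G [ 0.    -0.007  0.027] lip-G [ 0.    -0.036  0.019] bottom-G [-0.     0.012 -0.045]
70 45 lean 43 c [ 0.54 -0.42  0.73] mouth-G [ 0.015 -0.012  0.02 ] lip-G [ 0.032 -0.025  0.   ] bottom-G [-0.025  0.02  -0.034]
80 80 lean 76 c [ 0.75 -0.61  0.24] mouth-G [ 0.021 -0.017  0.007] lip-G [ 0.027 -0.022 -0.022] bottom-G [-0.035  0.029 -0.011]
80 100 lean 91 c [ 0.75 -0.66 -0.02] mouth-G [ 0.021 -0.018 -0.001] lip-G [ 0.021 -0.018 -0.03 ] bottom-G [-0.035  0.031  0.001]
80 120 lean 105 c [ 0.66 -0.7  -0.27] mouth-G [ 0.019 -0.02  -0.007] lip-G [ 0.013 -0.014 -0.036] bottom-G [-0.031  0.033  0.012]
80 150 lean 123 c [ 0.38 -0.75 -0.54] mouth-G [ 0.011 -0.021 -0.015] lip-G [ 0.003 -0.007 -0.04 ] bottom-G [-0.018  0.035  0.025]
now [0.4563 0.0423 0.035 ] z [ 0.     0.768 -0.641] y [1.    0.    0.001] j [ 0.79  0.8  -0.6   2.09 -0.64  0.74  0.84] t 4.03 grip 0.0602 F [ 0.2 -4.2  5.5]
offset [ 0.856 -0.005 -0.691] rotation [ 0.    -0.001  0.   ]
```

Request:
drive_tool([
  {"offset": [0.08, 0, -0.064], "rotation": [0, 0, 0], "claw": 0.3},
  {"offset": [0.2, 0, -0.16], "rotation": [0, 0, 0], "claw": 0.3},
  {"offset": [0.35, 0, -0.28], "rotation": [0, 0, 0], "claw": 0.3},
  {"offset": [0.5, 0, -0.41], "rotation": [0, 0, 0], "claw": 0.3},
  {"offset": [0.65, 0, -0.53], "rotation": [0, 0, 0], "claw": 0.3},
  {"offset": [0.77, 0, -0.63], "rotation": [0, 0, 0], "claw": 0.3},
  {"offset": [0.85, 0, -0.69], "rotation": [0, 0, 0], "claw": 0.3},
  {"offset": [0.85, 0, -0.69], "rotation": [0, 0, 0], "claw": 0.3},
])

```text
clock: 4.7
tcp_pos: [0.4569, 0.045, 0.201]
orientation: [-1.7, -1.706, -0.798]
contact_force: [0.4, 0.5, -1.2]
grip_width: 0.0605
gripper_force: 33.3
```

```bash
python3 -c "
from h import *
plan([.547,.33,.202],[0,.906,-.423],[1,0,0])
from bench import *
import cv2
d=grab_frame('scene');cv2.imwrite('pics/s1.png',d['frame'][:,:,::-1])"
```

```text
now [0.4569 0.045  0.201 ] z [ 0.002  0.766 -0.643] y [1.    0.001 0.004] j [ 0.83  0.48 -0.66  2.06 -0.68  1.02  0.67] t 4.7 grip 0.0605 F [ 0.4  0.5 -1.2]
offset [1.223 0.603 1.453] rotation [0.001 0.131 0.002]
```

View pics/s1.png

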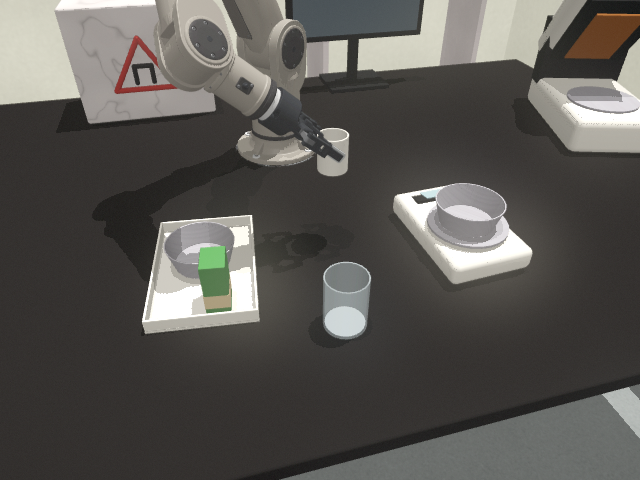

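The scene view shows the cup held upright and clear of the bench at (333,152), with the arm well clear of everything else.

Request:
drive_tool([
  {"offset": [0.1, 0.05, 0.11], "rotation": [0, 0, 0], "claw": 0.3},
  {"offset": [0.22, 0.11, 0.26], "rotation": [0, 0, 0], "claw": 0.3},
  {"offset": [0.35, 0.17, 0.42], "rotation": [0, 0.01, 0], "claw": 0.3},
  {"offset": [0.48, 0.23, 0.58], "rotation": [0, 0.02, 0], "claw": 0.3},
  {"offset": [0.6, 0.3, 0.72], "rotation": [0, 0.03, 0], "claw": 0.3},
  {"offset": [0.7, 0.35, 0.83], "rotation": [0, 0.04, 0], "claw": 0.3},
  {"offset": [0.75, 0.37, 0.89], "rotation": [0, 0.05, 0], "claw": 0.3},
  {"offset": [0.75, 0.37, 0.89], "rotation": [0, 0.05, 0], "claw": 0.3},
])

```text
clock: 5.42
tcp_pos: [0.5096, 0.2221, 0.1982]
orientation: [-1.627, -1.632, -0.863]
contact_force: [-0.3, -0.7, -1.1]
grip_width: 0.0605
gripper_force: 33.2
```

```bash
python3 -c "
from h import *
plan([.547,.33,.202],[0,.906,-.423],[1,0,0])"
```

```text
now [0.5096 0.2221 0.1982] z [-0.005  0.83  -0.558] y [ 1.     0.005 -0.003] j [ 0.6   0.6  -0.79  2.03 -0.86  0.78  0.59] t 5.42 grip 0.0605 F [-0.3 -0.7 -1.1]
offset [0.423 0.253 0.581] rotation [-0.003  0.078 -0.   ]
```

Request:
drive_tool([
  {"offset": [0.08, 0.05, 0.1], "rotation": [0, 0, 0], "claw": 0.3},
  {"offset": [0.2, 0.11, 0.26], "rotation": [0, 0.02, 0], "claw": 0.3},
  {"offset": [0.31, 0.18, 0.42], "rotation": [0, 0.04, 0], "claw": 0.3},
  {"offset": [0.39, 0.23, 0.53], "rotation": [0, 0.06, 0], "claw": 0.3},
  {"offset": [0.42, 0.25, 0.58], "rotation": [0, 0.08, 0], "claw": 0.3},
  {"offset": [0.42, 0.25, 0.58], "rotation": [0, 0.08, 0], "claw": 0.3},
])

```text
clock: 5.92
tcp_pos: [0.5478, 0.3269, 0.2003]
orientation: [-1.521, -1.519, -0.968]
contact_force: [0.3, -0.7, -2.3]
grip_width: 0.0604
gripper_force: 33.3
```

```bash
python3 -c "
from h import *
for a,r in((72,45),(80,80),(80,110)):
  R=frame(a,r).as_matrix(); G=np.array([.547,.313,.195]); plan(G+.019*R[:,2],R[:,2],R[:,1])"
```

```text
now [0.5478 0.3269 0.2003] z [-0.002  0.907 -0.42 ] y [ 1.     0.001 -0.004] j [ 0.5   0.78 -0.9   1.96 -0.99  0.66  0.66] t 5.92 grip 0.0604 F [ 0.3 -0.7 -2.3]
offset [-0.056 -0.005  0.056] rotation [0.022 0.057 0.39 ]
now [0.5478 0.3269 0.2003] z [-0.002  0.907 -0.42 ] y [ 1.     0.001 -0.004] j [ 0.5   0.78 -0.9   1.96 -0.99  0.66  0.66] t 5.92 grip 0.0604 F [ 0.3 -0.7 -2.3]
offset [-0.038 -0.005  0.053] rotation [0.09  0.108 0.692]
now [0.5478 0.3269 0.2003] z [-0.002  0.907 -0.42 ] y [ 1.     0.001 -0.004] j [ 0.5   0.78 -0.9   1.96 -0.99  0.66  0.66] t 5.92 grip 0.0604 F [ 0.3 -0.7 -2.3]
offset [-0.038 -0.005  0.053] rotation [0.124 0.088 0.952]
```

Request:
drive_tool([
  {"offset": [-0.02, 0, 0.02], "rotation": [0.003, 0.01, 0.06], "claw": 0.3},
  {"offset": [-0.03, 0, 0.03], "rotation": [0.006, 0.02, 0.12], "claw": 0.3},
  {"offset": [-0.05, 0, 0.05], "rotation": [0.01, 0.03, 0.18], "claw": 0.3},
  {"offset": [-0.05, 0, 0.05], "rotation": [0.014, 0.04, 0.24], "claw": 0.3},
  {"offset": [-0.05, 0, 0.05], "rotation": [0.018, 0.05, 0.3], "claw": 0.3},
  {"offset": [-0.05, 0, 0.05], "rotation": [0.022, 0.057, 0.35], "claw": 0.3},
  {"offset": [-0.05, 0, 0.05], "rotation": [0.022, 0.057, 0.39], "claw": 0.3},
  {"offset": [-0.05, 0, 0.05], "rotation": [0.022, 0.057, 0.39], "claw": 0.3},
])

```text
clock: 6.58
tcp_pos: [0.5482, 0.329, 0.1915]
orientation: [-1.78, -0.735, -0.535]
contact_force: [-0.4, -0.8, -1.7]
grip_width: 0.0605
gripper_force: 33.4
```

```bash
python3 -c "
from h import *
for a,r in((78,80),(80,100),(80,120),(80,150)):
  R=frame(a,r).as_matrix(); G=np.array([.547,.313,.19]); plan(G+.019*R[:,2],R[:,2],R[:,1])"
```

```text
now [0.5482 0.329  0.1915] z [ 0.003  0.95  -0.313] y [ 0.707 -0.223 -0.671] j [ 0.46  0.81 -0.8   1.97 -1.19  0.76  0.11] t 6.58 grip 0.0605 F [-0.4 -0.8 -1.7]
offset [-0.026  0.015  0.028] rotation [0.05  0.024 0.305]
now [0.5482 0.329  0.1915] z [ 0.003  0.95  -0.313] y [ 0.707 -0.223 -0.671] j [ 0.46  0.81 -0.8   1.97 -1.19  0.76  0.11] t 6.58 grip 0.0605 F [-0.4 -0.8 -1.7]
offset [-0.023  0.012  0.027] rotation [0.072 0.021 0.479]
now [0.5482 0.329  0.1915] z [ 0.003  0.95  -0.313] y [ 0.707 -0.223 -0.671] j [ 0.46  0.81 -0.8   1.97 -1.19  0.76  0.11] t 6.58 grip 0.0605 F [-0.4 -0.8 -1.7]
offset [-0.023  0.012  0.027] rotation [0.077 0.009 0.653]
now [0.5482 0.329  0.1915] z [ 0.003  0.95  -0.313] y [ 0.707 -0.223 -0.671] j [ 0.46  0.81 -0.8   1.97 -1.19  0.76  0.11] t 6.58 grip 0.0605 F [-0.4 -0.8 -1.7]
offset [-0.023  0.012  0.027] rotation [ 0.082 -0.012  0.915]
```

Request:
drive_tool([
  {"offset": [0, 0, 0], "rotation": [0, 0, 0.06], "claw": 0.3},
  {"offset": [0, 0, 0], "rotation": [0, 0, 0.12], "claw": 0.3},
  {"offset": [0, 0, 0], "rotation": [0, 0, 0.18], "claw": 0.3},
  {"offset": [0, 0, 0], "rotation": [0, 0, 0.24], "claw": 0.3},
  {"offset": [0, 0, 0], "rotation": [0, 0, 0.28], "claw": 0.3},
  {"offset": [0, 0, 0], "rotation": [0, 0, 0.32], "claw": 0.3},
  {"offset": [0, 0, 0], "rotation": [0, 0, 0.35], "claw": 0.3},
  {"offset": [0, 0, 0], "rotation": [0, 0, 0.38], "claw": 0.3},
  {"offset": [0, 0, 0], "rotation": [0, 0, 0.4], "claw": 0.3},
  {"offset": [0, 0, 0], "rotation": [0, 0, 0.42], "claw": 0.3},
  {"offset": [0, 0, 0], "rotation": [0, 0, 0.44], "claw": 0.3},
  {"offset": [0, 0, 0], "rotation": [0, 0, 0.46], "claw": 0.3},
  {"offset": [0, 0, 0], "rotation": [0, 0, 0.48], "claw": 0.3},
])

```text
clock: 7.67
tcp_pos: [0.5483, 0.3298, 0.1923]
orientation: [-1.883, 0.161, 0.114]
contact_force: [-0.7, -0.0, -1.3]
grip_width: 0.0607
gripper_force: 33.4
```

```bash
python3 -c "
from h import *
plan([.547,.33,.19],[0,.95,-.313],[1,0,0])
from bench import *
import cv2
d=grab_frame('top');cv2.imwrite('pics/t1.png',cv2.resize(d['frame'][80:320,0:320,::-1],(800,600)))"
```

```text
now [0.5483 0.3298 0.1923] z [ 0.002  0.95  -0.312] y [-0.169 -0.308 -0.936] j [ 0.36  0.76 -0.66  1.98 -1.29  0.84 -0.79] t 7.67 grip 0.0607 F [-0.7 -0.  -1.3]
offset [-0.006  0.016  0.006] rotation [ 0.001 -0.001 -0.87 ]
```

View pics/t1.png

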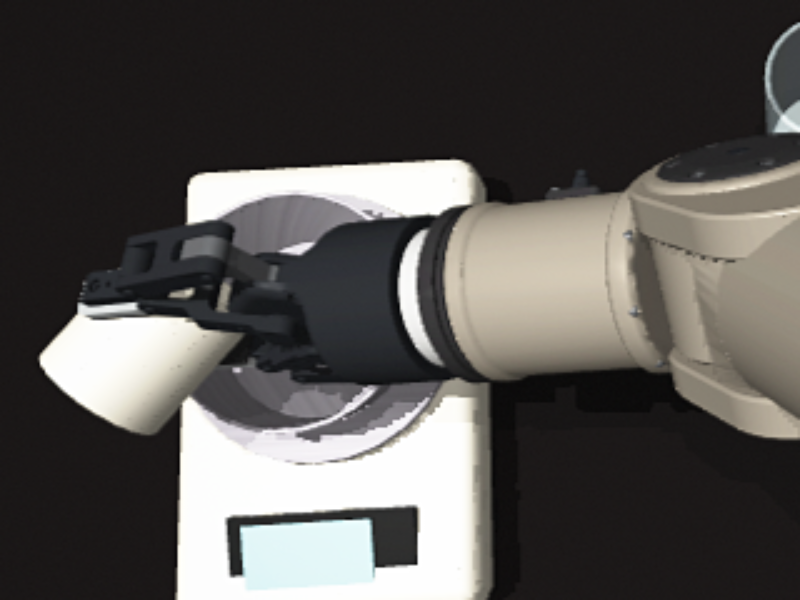

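The top view shows the cup tipped to about 85°, mouth towards the middle of the dish (crop about 230,300), with the gripper above the rim and clear of it. I'll carry on with the roll.

Request:
drive_tool([
  {"offset": [0, 0, 0], "rotation": [0, 0, 0.02], "claw": 0.3},
  {"offset": [0, 0, 0], "rotation": [0, 0, 0.04], "claw": 0.3},
  {"offset": [0, 0, 0], "rotation": [0, 0, 0.06], "claw": 0.3},
  {"offset": [0, 0, 0], "rotation": [0, 0, 0.08], "claw": 0.3},
  {"offset": [0, 0, 0], "rotation": [0, 0, 0.1], "claw": 0.3},
  {"offset": [0, 0, 0], "rotation": [0, 0, 0.12], "claw": 0.3},
  {"offset": [0, 0, 0], "rotation": [0, 0, 0.14], "claw": 0.3},
  {"offset": [0, 0, 0], "rotation": [0, 0, 0.17], "claw": 0.3},
  {"offset": [0, 0, 0], "rotation": [0, 0, 0.2], "claw": 0.3},
  {"offset": [0, 0, 0], "rotation": [0, 0, 0.23], "claw": 0.3},
  {"offset": [0, 0, 0], "rotation": [0, 0, 0.26], "claw": 0.3},
  {"offset": [0, 0, 0], "rotation": [0, 0, 0.29], "claw": 0.3},
  {"offset": [0, 0, 0], "rotation": [0, 0, 0.32], "claw": 0.3},
  {"offset": [0, 0, 0], "rotation": [0, 0, 0.36], "claw": 0.3},
  {"offset": [0, 0, 0], "rotation": [0, 0, 0.4], "claw": 0.3},
  {"offset": [0, 0, 0], "rotation": [0, 0, 0.43], "claw": 0.3},
  {"offset": [0, 0, 0], "rotation": [0, 0, 0.43], "claw": 0.3},
  {"offset": [0, 0, 0], "rotation": [0, 0, 0.43], "claw": 0.3},
  {"offset": [0, 0, 0], "rotation": [0, 0, 0.43], "claw": 0.3},
  {"offset": [0, 0, 0], "rotation": [0, 0, 0.43], "claw": 0.3},
])

```text
clock: 9.38
tcp_pos: [0.5481, 0.3311, 0.1927]
orientation: [-1.696, 0.959, 0.694]
contact_force: [0.1, 0.2, -0.1]
grip_width: 0.0603
gripper_force: 33.4
```

```bash
python3 -c "
from h import *
plan([.547,.33,.19],[0,.95,-.313],[1,0,0])
from bench import *
import cv2
d=grab_frame('scene');cv2.imwrite('pics/s2.png',cv2.resize(d['frame'][110:290,380:620,::-1],(800,600)))"
```

```text
now [0.5481 0.3311 0.1927] z [ 0.001  0.95  -0.311] y [-0.856 -0.16  -0.491] j [ 0.31  0.74 -0.6   1.98 -1.33  0.88 -1.62] t 9.38 grip 0.0603 F [ 0.1  0.2 -0.1]
offset [ 0.013  0.016 -0.001] rotation [-1.000e-03 -1.000e-03 -1.299e+00]
```

View pics/s2.png

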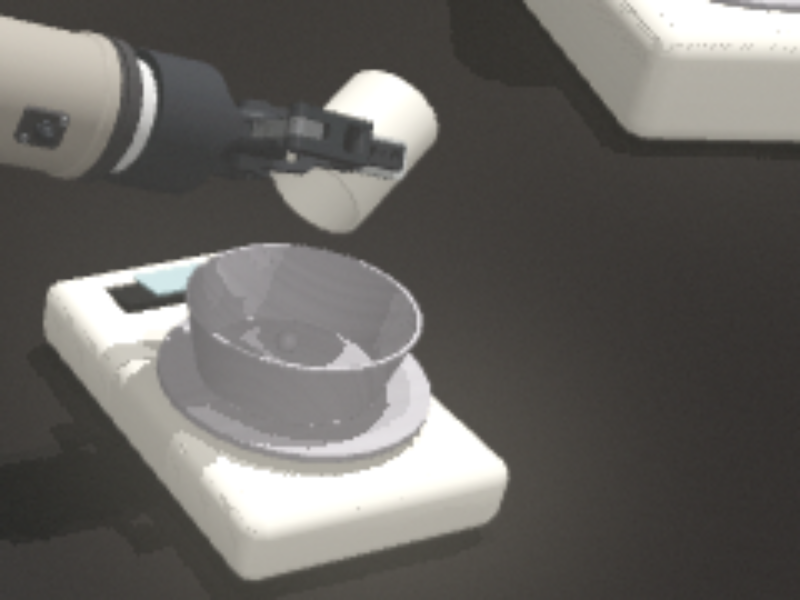

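The scene crop shows the cup mouth-down over the dish, a ball in the dish at (285,340) and nothing on the balance. The wrist force fell by about the balls' weight, so I'll roll back and move away.

Request:
drive_tool([
  {"offset": [0, 0, 0], "rotation": [0, 0, -0.06], "claw": 0.3},
  {"offset": [0, 0, 0], "rotation": [0, 0, -0.12], "claw": 0.3},
  {"offset": [0, 0, 0], "rotation": [0, 0, -0.18], "claw": 0.3},
  {"offset": [0, 0, 0], "rotation": [0, 0, -0.24], "claw": 0.3},
  {"offset": [0, 0, 0], "rotation": [0, 0, -0.3], "claw": 0.3},
  {"offset": [0, 0, 0], "rotation": [0, 0, -0.36], "claw": 0.3},
  {"offset": [0, 0, 0], "rotation": [0, 0, -0.42], "claw": 0.3},
  {"offset": [0, 0, 0], "rotation": [0, 0, -0.48], "claw": 0.3},
  {"offset": [0, 0, 0], "rotation": [0, 0, -0.54], "claw": 0.3},
  {"offset": [0, 0, 0], "rotation": [0, 0, -0.6], "claw": 0.3},
  {"offset": [0, 0, 0], "rotation": [0, 0, -0.66], "claw": 0.3},
  {"offset": [0, 0, 0], "rotation": [0, 0, -0.72], "claw": 0.3},
  {"offset": [0, 0, 0], "rotation": [0, 0, -0.78], "claw": 0.3},
  {"offset": [0, 0, 0], "rotation": [0, 0, -0.84], "claw": 0.3},
  {"offset": [0, 0, 0], "rotation": [0, 0, -0.9], "claw": 0.3},
  {"offset": [0, 0, 0], "rotation": [0, 0, -0.9], "claw": 0.3},
])

```text
clock: 10.77
tcp_pos: [0.5482, 0.331, 0.1926]
orientation: [-1.779, -0.725, -0.528]
contact_force: [-0.8, 0.1, -1.8]
grip_width: 0.0606
gripper_force: 33.4
```

```bash
python3 -c "
from h import *
plan([.547,.31,.205],[0,.92,-.39],[1,0,0])"
```

```text
now [0.5482 0.331  0.1926] z [ 0.001  0.951 -0.31 ] y [ 0.699 -0.223 -0.679] j [ 0.5   0.85 -0.87  1.97 -1.13  0.71  0.06] t 10.77 grip 0.0606 F [-0.8  0.1 -1.8]
offset [ 0.019 -0.031 -0.159] rotation [-0.016 -0.041 -0.398]
```

Request:
drive_tool([
  {"offset": [0, 0, -0.03], "rotation": [0, -0.005, -0.06], "claw": 0.3},
  {"offset": [0.01, -0.01, -0.06], "rotation": [0, -0.01, -0.12], "claw": 0.3},
  {"offset": [0.01, -0.01, -0.09], "rotation": [-0.005, -0.015, -0.18], "claw": 0.3},
  {"offset": [0.02, -0.02, -0.12], "rotation": [-0.008, -0.02, -0.24], "claw": 0.3},
  {"offset": [0.02, -0.03, -0.15], "rotation": [-0.01, -0.03, -0.3], "claw": 0.3},
  {"offset": [0.02, -0.03, -0.16], "rotation": [-0.016, -0.04, -0.36], "claw": 0.3},
  {"offset": [0.02, -0.03, -0.16], "rotation": [-0.016, -0.04, -0.4], "claw": 0.3},
  {"offset": [0.02, -0.03, -0.16], "rotation": [-0.016, -0.04, -0.4], "claw": 0.3},
])

```text
clock: 11.43
tcp_pos: [0.5469, 0.3101, 0.2055]
orientation: [-1.497, -1.497, -0.992]
contact_force: [0.5, 0.5, -1.8]
grip_width: 0.0601
gripper_force: 33.3
```

```bash
python3 -c "
from h import *
plan([.456,.045,.2],[0,.766,-.643],[1,0,0])"
```

```text
now [0.5469 0.3101 0.2055] z [-0.001  0.921 -0.389] y [ 1.     0.001 -0.   ] j [ 0.6   0.83 -0.98  1.96 -0.91  0.64  0.63] t 11.43 grip 0.0601 F [ 0.5  0.5 -1.8]
offset [-0.722 -0.607 -1.613] rotation [-0.    -0.149 -0.   ]
```

Request:
drive_tool([
  {"offset": [-0.05, -0.04, -0.11], "rotation": [0, -0.01, 0], "claw": 0.3},
  {"offset": [-0.13, -0.11, -0.29], "rotation": [0, -0.03, 0], "claw": 0.3},
  {"offset": [-0.22, -0.18, -0.48], "rotation": [0, -0.05, 0], "claw": 0.3},
  {"offset": [-0.3, -0.25, -0.67], "rotation": [0, -0.06, 0], "claw": 0.3},
  {"offset": [-0.37, -0.32, -0.84], "rotation": [0, -0.08, 0], "claw": 0.3},
  {"offset": [-0.43, -0.37, -0.97], "rotation": [0, -0.09, 0], "claw": 0.3},
  {"offset": [-0.43, -0.37, -0.97], "rotation": [0, -0.09, 0], "claw": 0.3},
])

```text
clock: 12.02
tcp_pos: [0.4918, 0.1468, 0.2019]
orientation: [-1.632, -1.616, -0.873]
contact_force: [-0.7, 0.2, -1.3]
grip_width: 0.0602
gripper_force: 33.4
```

```bash
python3 -c "
from h import *
plan([.456,.045,.2],[0,.766,-.643],[1,0,0])"
```

```text
now [0.4918 0.1468 0.2019] z [ 0.003  0.834 -0.551] y [ 1.    -0.007 -0.005] j [ 0.81  0.61 -0.86  2.05 -0.74  0.86  0.58] t 12.02 grip 0.0602 F [-0.7  0.2 -1.3]
offset [-0.386 -0.234 -0.56 ] rotation [ 0.001 -0.057 -0.004]
```

Request:
drive_tool([
  {"offset": [-0.06, -0.04, -0.1], "rotation": [0, -0.01, 0], "claw": 0.3},
  {"offset": [-0.17, -0.1, -0.25], "rotation": [0, -0.02, 0], "claw": 0.3},
  {"offset": [-0.28, -0.17, -0.41], "rotation": [0, -0.04, 0], "claw": 0.3},
  {"offset": [-0.36, -0.22, -0.52], "rotation": [0, -0.05, 0], "claw": 0.3},
  {"offset": [-0.39, -0.23, -0.56], "rotation": [0, -0.057, -0.004], "claw": 0.3},
  {"offset": [-0.39, -0.23, -0.56], "rotation": [0, -0.057, -0.004], "claw": 0.3},
])

```text
clock: 12.52
tcp_pos: [0.4577, 0.0476, 0.1997]
orientation: [-1.697, -1.705, -0.8]
contact_force: [-0.1, 0.1, -1.0]
grip_width: 0.0608
gripper_force: 33.3
```

```bash
python3 -c "
from h import *
plan([.456,.044,.06],[0,.766,-.643],[1,0,0])
from bench import *
import cv2
d=grab_frame('top');np.savez('top2',**d);X=cloud(d);e=np.array([.575,.287])
print('dish',ring(X,e,.09,.112,.13))
cv2.imwrite('pics/t2.png',cv2.resize(d['frame'][140:350,50:330,::-1],(800,600)))"
```

```text
now [0.4577 0.0476 0.1997] z [ 0.002  0.768 -0.64 ] y [1.    0.002 0.005] j [ 0.92  0.52 -0.78  2.05 -0.61  0.99  0.6 ] t 12.52 grip 0.0608 F [-0.1  0.1 -1. ]
offset [-0.731 -0.016  0.578] rotation [ 0.001 -0.002  0.003]
dish (array([0.574 , 0.2882, 0.0673]), 1095, array([0.1214, 0.0011]))
```

View pics/t2.png

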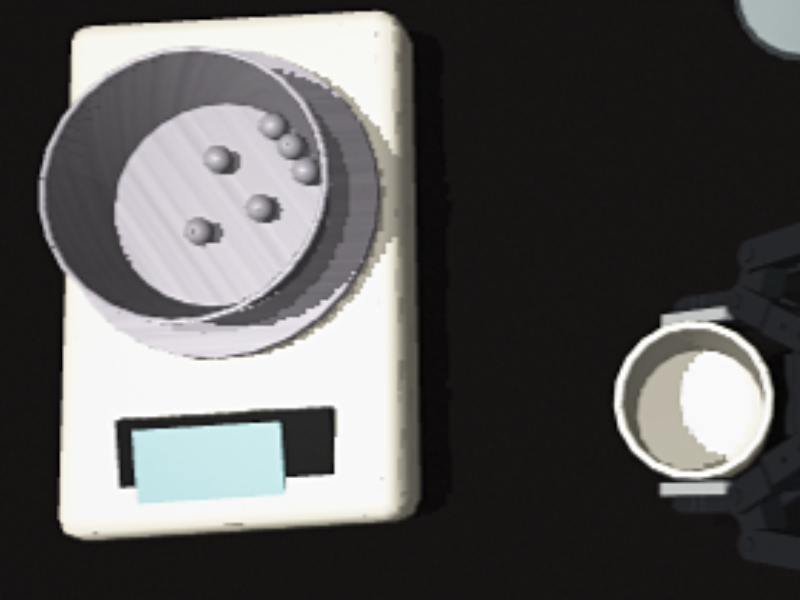

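The top crop shows all six balls in the dish, around (200–305, 125–230), the cup empty at (693,400), and the dish still in place. Now I'll set the cup down.

Request:
drive_tool([
  {"offset": [-0.08, 0, 0.06], "rotation": [0, 0, 0], "claw": 0.3},
  {"offset": [-0.2, 0, 0.16], "rotation": [0, 0, 0], "claw": 0.3},
  {"offset": [-0.34, -0.01, 0.27], "rotation": [0, 0, 0], "claw": 0.3},
  {"offset": [-0.48, -0.01, 0.38], "rotation": [0, 0, 0], "claw": 0.3},
  {"offset": [-0.6, -0.01, 0.48], "rotation": [0, 0, 0.003], "claw": 0.3},
  {"offset": [-0.7, -0.01, 0.56], "rotation": [0, 0, 0.003], "claw": 0.3},
  {"offset": [-0.78, -0.01, 0.62], "rotation": [0, 0, 0.003], "claw": 0.3},
  {"offset": [-0.82, -0.01, 0.65], "rotation": [0, 0, 0.003], "claw": 0.3},
  {"offset": [-0.83, -0.01, 0.66], "rotation": [0, 0, 0.003], "claw": 0.3},
  {"offset": [-0.83, -0.01, 0.66], "rotation": [0, 0, 0.003], "claw": 0.3},
])

```text
clock: 13.4
tcp_pos: [0.4567, 0.0464, 0.0407]
orientation: [-1.696, -1.7, -0.798]
contact_force: [-0.1, 0.3, -1.5]
grip_width: 0.0606
gripper_force: 33.3
```

```bash
python3 -c "
from h import *
plan([.457,.0425,.035],[0,.768,-.641],[1,0,0])"
```

```text
now [0.4567 0.0464 0.0407] z [-0.001  0.77  -0.638] y [1.    0.002 0.   ] j [ 0.85  0.83 -0.7   2.08 -0.54  0.71  0.75] t 13.4 grip 0.0606 F [-0.1  0.3 -1.5]
offset [-0.046  0.002  0.004] rotation [-0.001 -0.002  0.001]
```

Request:
drive_tool([
  {"offset": [-0.01, 0, 0.008], "rotation": [0, 0, 0], "claw": 0.3},
  {"offset": [-0.02, 0, 0.016], "rotation": [0, 0, 0], "claw": 0.3},
  {"offset": [-0.027, 0, 0.022], "rotation": [0, 0, 0], "claw": 0.3},
  {"offset": [-0.03, 0, 0.025], "rotation": [0, 0, 0], "claw": 0.3},
  {"offset": [-0.03, 0, 0.025], "rotation": [0, 0, 0], "claw": 0.3},
])

```text
clock: 13.82
tcp_pos: [0.4569, 0.0452, 0.0351]
orientation: [-1.698, -1.701, -0.798]
contact_force: [-0.0, -0.2, 1.1]
grip_width: 0.0608
gripper_force: 33.5
```

Request:
drive_tool([
  {"offset": [-0.002, 0, 0.002], "rotation": [0, 0, 0], "claw": 0.75},
  {"offset": [-0.002, 0, 0.002], "rotation": [0, 0, 0], "claw": 0.8},
  {"offset": [-0.002, 0, 0.002], "rotation": [0, 0, 0], "claw": 0.9},
  {"offset": [-0.002, 0, 0.002], "rotation": [0, 0, 0], "claw": 1},
  {"offset": [-0.002, 0, 0.002], "rotation": [0, 0, 0], "claw": 1},
  {"offset": [-0.002, 0, 0.002], "rotation": [0, 0, 0], "claw": 1},
  {"offset": [-0.002, 0, 0.002], "rotation": [0, 0, 0], "claw": 1},
  {"offset": [-0.002, 0, 0.002], "rotation": [0, 0, 0], "claw": 1},
])

```text
clock: 14.48
tcp_pos: [0.4566, 0.0453, 0.0343]
orientation: [-1.697, -1.701, -0.797]
contact_force: [0.3, 0.1, -0.0]
grip_width: 0.0858
gripper_force: 0.0
```

Request:
drive_tool([
  {"offset": [0, 0, -0.1], "rotation": [0, 0, 0], "claw": 1},
  {"offset": [0, 0, -0.25], "rotation": [0, 0, 0], "claw": 1},
  {"offset": [0, 0, -0.45], "rotation": [0, 0, 0], "claw": 1},
  {"offset": [0, 0, -0.65], "rotation": [0, 0, 0], "claw": 1},
  {"offset": [0, 0, -0.8], "rotation": [0, 0, 0], "claw": 1},
  {"offset": [0, 0, -0.9], "rotation": [0, 0, 0], "claw": 1},
  {"offset": [0, 0, -0.9], "rotation": [0, 0, 0], "claw": 1},
])

```text
clock: 15.07
tcp_pos: [0.4582, -0.0618, 0.1216]
orientation: [-1.704, -1.702, -0.8]
contact_force: [0.4, -0.4, -0.1]
grip_width: 0.0853
gripper_force: 0.0
```

```bash
python3 -c "
from h import *
from bench import *
import cv2
for n in('top','scene'):
  d=grab_frame(n);X=cloud(d)
  print(n,'cup',ring(X,np.array([.4565,.03]),.045,.066,.085),'dish',ring(X,np.array([.575,.287]),.09,.112,.13))
cv2.imwrite('pics/s3.png',d['frame'][:,:,::-1])
o=get_obs();print(o['clock'],o['tcp_pos'],o['contact_force'],np.abs(o['qvel']).max())"
```

```text
top cup (array([0.457 , 0.0324, 0.0292]), 291, array([0.0776, 0.0008])) dish (array([0.574 , 0.2883, 0.0673]), 1082, array([0.1216, 0.001 ]))
scene cup (array([0.4592, 0.0298, 0.0292]), 248, array([0.0784, 0.0011])) dish (array([0.5765, 0.2858, 0.0672]), 616, array([0.1226, 0.0014]))
15.1667 [ 0.4566391  -0.05838511  0.12040496] [-0.23846532  1.02357531 -0.43030368] 0.025814849015285093
```

View pics/s3.png

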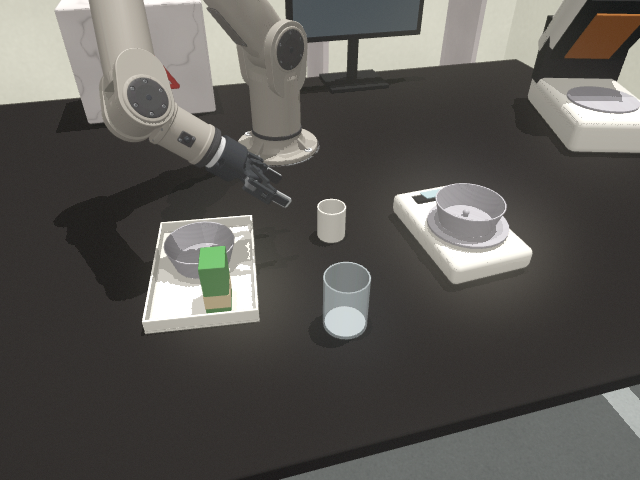

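The scene view shows the cup upright on the bench at (331,220), the dish in place at (468,212) and the gripper clear of everything.

```bash
python3 -c "
from bench import *
print(hand_in())"
```

```text
the job is handed in; nothing more can be done
None
```

I handed the job in at about 15 s; no pass/fail result came back. My last checks showed all six balls in the dish on the balance, the dish where it started (within 1 mm as measured), and the empty cup upright on the bare bench with the gripper clear.

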